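Put the spray can away and shut the toolbox

ROBOT

A 7-joint arm with a two-finger parallel gripper is mounted at the origin on the work surface. World frame = base frame: x ahead of the robot, y to its left, z up, the work surface at z = 0. Lengths are in m, angles in rad, forces in N, time in s.
With the tool pointing down it reaches from about 0.4 to 0.85 m from the base axis. Payload 4.5 kg.
Tool frame: the origin (TCP) lies midway between the tips of the shut fingers; the grasp point (between the pads) lies 19 mm behind it; z points along the fingers, y is the line along which they close (so a half turn about z gives the same grasp; the last joint's range is limited). The gripper opens to 88 mm and grips with 3 to 60 N. Pads are 18 mm wide; open, the fingers measure 123 mm over their backs; the gripper's body (75 mm by 187 mm) begins 45 mm behind the grasp point.
Start: joints at [0.034, 0.689, -0.195, 1.565, 0.157, 0.902, -0.215], TCP at [0.625, 0, 0.239] pointing down, gripper open.
Joint ranges: [-3.01, 3.01], [-0.46, 2.08], [-1.47, 1.51], [0.13, 2.56], [-1, 4.14], [0.04, 2.09], [-2.66, 2.66]. Speed limits (rad/s): [2.57, 2.57, 3.14, 3.14, 3.14, 3.14, 3.14].

INTERFACE

Orientations are given as a unit quaternion [x, y, z, w].
In Python, from plant import r gives the robot as it stands.
- The arm moves only by the tool move_arm, never from a script. Its argument "targets" is a list that holds one entry, the list of rows, each a list of 7 numbers: the opening, from 0 (shut) to 1 (fully open), then the shift along the tool's x, y, z in mm, then the turn, a rotation vector about the tool's x, y, z in degrees. In form: [[[claw, dx, dy, dz, ax, ay, az], ...]]. A call has 1 to 10 rows; each row is the pose to reach, as a shift and turn from the pose commanded when the call began, along the tool's axes at that moment; what a row does not reach only later rows make up. A row lasts 1/8 s, in which the tool goes at most 62.5 mm and 10.7 degrees, less where a joint would pass 70% of its speed; a pose out of reach is approached as far as the arm can. A call with a gripper value outside its range is refused whole. The fingers move at their own pace and stop on an object; "newtons" is the grip in N (left out, the last holds). Time passes only in rows, so rows that repeat a pose let the fingers close. It gives the time, the measured TCP pose, the force, the opening and the grip force at its end, in the units of the state.
- r.get_state(): the state, without advancing time (a new reading comes with each control period).
- r.snapshot(name): name is "scene" or "side" or "wrist"; returns the picture (400x640x3 uint8, red, green, blue); there is no depth.
- r.camera_info(name): a dict with "fx", "fy", "cx", "cy" (pixels), "R" (3x3) and "t" (3): a world point X has camera coordinates R X + t. Camera axes: x right, y down, z forward; pixel columns grow to the right and rows downward; lengths in m; the calibration is good to about 2 mm. A picture is of the moment at which its call begins: read the wrist's pose just before it. camera_info takes no time and is no camera call; for the wrist camera it gives the pose at the moment of the call.
- r.finish_job(): hands the job in; it is judged then, once.
The state is a dict: "clock": time; "q": joint angles; "qd": joint speeds; "joint_torque": joint torques, N m; "tool_pos": TCP position; "eef_rot": TCP orientation; "contact_force": force on the tool from outside, world axes, zero at the start; "moment": the same for the moment, N m; "opening": opening from 0.0 (shut) to 1.0 (fully open); "finger_force": force on a finger pad.
Only numpy, scipy, OpenCV 4.12 (cv2) and the standard library are available. Lean on these libraries where they do the work, as an engineer would, in place of code of your own. Each camera call takes 0.05 s, during which the arm holds its last target. There are 200 camera calls.

TASK

Take the blue spray can out of its slanted rack and set it down upright on the floor of the yellow toolbox, keeping hold of it until it stands there rather than dropping it in. Then swing the toolbox lid fully shut, with the can still standing inside. Leave the battery maintainer, parts tray, pliers and post cleaner where they are.

Things in the scene. Friction and masses are not known exactly. Their poses are not given: they have to be found in the camera images.
- can: Blue aerosol can, red cap, white band, loose, about 0.2 kg, 52 mm diameter, 115 mm tall (straight body to 95 mm, then a 42 mm cap). Origin at the centre of its underside, z along its axis to the cap. Starts leaning 35 degrees from vertical in the rack, cap up and towards the rack's -x side. The rack covers its lowest 50 mm at the back, 40 mm at the sides; above that it is free.
- rack: Grey slanted can rack, fixed, base 130 x 80 mm, about 75 mm tall. Origin on the worktop near the base's centre, z up. The can's underside sits 35 mm straight above the origin; its axis rises from there along (-0.574, 0, 0.819) in the rack frame. A slanted plate on the can's lower (-x) side reaches 50 mm along it; cheeks 5 mm thick at y = +-32 mm reach 40 mm. It can leave along its axis.
- toolbox: Yellow plastic toolbox, fixed, 170 (x) x 220 (y) x 127 mm tall, open at the top, walls and floor 5 mm thick, empty. Origin at the centre of its underside, z up; the hinge runs along y on the +x rim, black latches on the -x side.
- toolbox_in (a point): Centre of the toolbox's inner floor (5 mm above the worktop), axes as the toolbox. The inner space is 160 (x) x 210 (y) x 122 mm deep.
- toolbox_lid (a joint): Lid angle in rad: 0 is shut, flat on the rim; 1.57 is straight up; it starts open at 1.6 to 1.85 (stop at 1.95). Stiff hinge: the lid stays wherever it is left and needs about 2 N at its free edge to move.
- lid_hinge (a point): Point on the lid's hinge axis, middle of the +x rim, 127.5 mm above the worktop; the lid turns about this point's y axis. The axes turn with the lid: shut, they match the toolbox; its x axis points from the free edge to the hinge, z out of the lid's outer face.
- lid_edge (a point): Middle of the lid's free edge on its outer face (170 mm from the hinge). The lid is a yellow slab 170 x 220 x 8 mm with a low black carrying handle, 100 mm long and 16 mm proud of the outer face, 75 mm from the hinge.
- maintainer: Bystander: black battery maintainer, 65 x 110 x 42 mm, loose, origin at the centre of its underside.
- tray: Bystander: translucent parts tray with four empty cells, 100 x 140 x 35 mm, loose, origin at the centre of its underside.
- pliers: Bystander: chrome pliers lying flat, about 175 mm long along x, 12 mm thick, loose, origin on the underside near the middle.
- cleaner: Bystander: stainless battery post cleaner with a brass brush at each end, 106 mm long along x, 34 mm wide and tall, loose, origin at the centre of its underside.

How it is judged:
By the outcome, as a careful person would: the job done as asked, in the order asked, and still so for the second after the job is handed in, with the robot touching nothing.
It also fails if it takes over 64 s, if anything falls off the work surface, if the arm or the gripper's body presses on something with over 40 N, if the wrist force passes 120 N, or if a joint passes its speed limit or range.

## Working session

There is one attempt and no reset: what is moved stays moved. The work goes in short steps, Python scripts to look and compute and a tool call to move; the robot and the scene stay as the last step left them, time stands still between calls to the robot, and variables do not carry over. Pictures are saved under pics/ and viewed, at most 10 in all, crops included, and the job is handed in when it is done.

Besides the shell and the picture viewer there is one more tool, called after "Call:" in YAML: its name, and indented under it one key for each argument. move_arm: Moves the arm, as the interface text tells. Its arguments: {"type":"object","properties":{"targets":{"type":"array","items":{"type":"array","items":{"type":"array","items":{"type":"number"}}}},"newtons":{"type":"number"}},"required":["targets"]}

```bash
mkdir -p pics
python3 - <<'E'
from plant import r
import cv2,numpy as np
a=r.snapshot("scene");b=r.snapshot("side")
for n,i in(("scene",a),("side",b)): cv2.imwrite(f"pics/{n}0.png",i[:,:,::-1])
for n in("scene","side"):
    print(n,{k:np.round(v,4).tolist() for k,v in r.camera_info(n).items()})
s=r.get_state();print(s['clock'],s['tool_pos'],s['eef_rot'],s['opening'])
E
```

```text
scene {'fx': 402.9445, 'fy': 402.9445, 'cx': 320.3508, 'cy': 197.5478, 'R': [[-0.7983, 0.6022, 0.0085], [0.471, 0.6331, -0.6142], [-0.3752, -0.4863, -0.7891]], 't': [0.4806, -0.2036, 1.5671]}
side {'fx': 382.8428, 'fy': 382.8428, 'cx': 319.4905, 'cy': 204.286, 'R': [[0.9992, -0.0376, 0.0134], [-0.015, -0.6656, -0.7461], [0.037, 0.7453, -0.6657]], 't': [-0.5746, 0.1029, 1.3673]}
0.1 [ 6.24457809e-01 -4.81083209e-05  2.38017771e-01] [ 7.07063251e-01  7.07149866e-01 -6.08130980e-04 -5.05944945e-04] 0.9997375165159715
```

View pics/scene0.png

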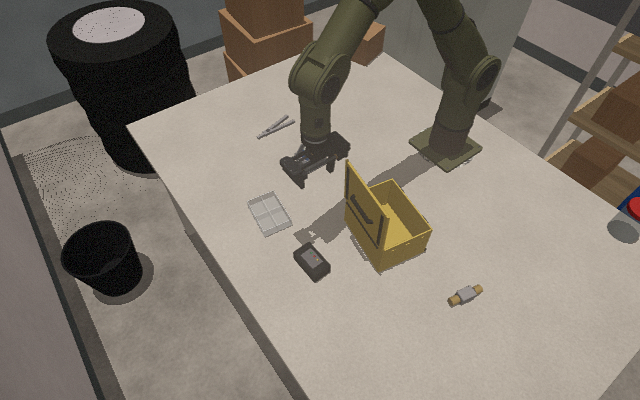

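View pics/side0.png

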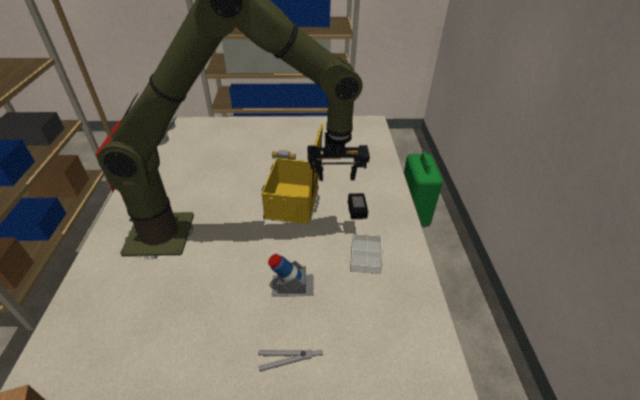

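The scene view shows the toolbox at about (388,225) with its lid open towards (365,205). The arm hides the can. The side view shows the red cap at (275,260), the can body at (287,270), the rack at (293,285) and the box at (290,195). Next come rough positions and a first wrist view.

```bash
cat > h.py <<'E'
import cv2,numpy as np
def ray(ci,uv):
    R=np.array(ci['R']);t=np.array(ci['t'])
    d=np.array([(uv[0]-ci['cx'])/ci['fx'],(uv[1]-ci['cy'])/ci['fy'],1.])
    return -R.T@t, R.T@d
def onz(ci,uv,z):
    o,d=ray(ci,uv); return o+d*(z-o[2])/d[2]
def proj(ci,X):
    c=np.array(ci['R'])@X+np.array(ci['t']); return np.array([ci['cx']+ci['fx']*c[0]/c[2],ci['cy']+ci['fy']*c[1]/c[2]])
def tri(rs):
    A=np.zeros((3,3));b=np.zeros(3)
    for o,d in rs:
        d=d/np.linalg.norm(d);P=np.eye(3)-np.outer(d,d);A+=P;b+=P@o
    X=np.linalg.solve(A,b); return X,[np.linalg.norm(np.cross(X-o,d/np.linalg.norm(d))) for o,d in rs]
def blob(img,lo,hi,roi=None):
    h=cv2.cvtColor(img,cv2.COLOR_RGB2HSV);m=cv2.inRange(h,np.array(lo),np.array(hi))
    if roi: k=np.zeros_like(m);k[roi[1]:roi[3],roi[0]:roi[2]]=255;m&=k
    n,l,s,c=cv2.connectedComponentsWithStats(m)
    i=1+np.argmax(s[1:,4]) if n>1 else 0
    return (l==i).astype(np.uint8)*255,s[i],c[i]
E
python3 - <<'E'
from plant import r
from h import *
import cv2
ci=r.camera_info("side");im=cv2.imread("pics/side0.png")[:,:,::-1].copy()
roi=(255,235,330,310)
m,s,c=blob(im,(0,150,60),(8,255,255),roi);print('cap',s,c,onz(ci,c,.12))
m,s,c=blob(im,(100,120,40),(125,255,255),roi);print('blue',s,c,onz(ci,c,.08))
for uv in((272,295),(314,295),(314,276)):print(onz(ci,uv,0))
cs=r.camera_info("scene")
big=np.hstack([cv2.resize(im[130:310,240:400,::-1],None,fx=2.5,fy=2.5,interpolation=2),cv2.resize(cv2.imread("pics/scene0.png")[150:280,330:440],None,fx=3.4,fy=3.46,interpolation=2)[:450]])
print(big.shape);cv2.imwrite("pics/crop1.png",big)
a=r.snapshot("wrist");cv2.imwrite("pics/wrist0.png",a[:,:,::-1]);w=r.camera_info("wrist")
print(onz(w,(320,200),0),[onz(w,p,0)[:2].round(3) for p in((0,0),(639,0),(0,399),(639,399))],ray(w,(0,0))[0])
E
```

```text
cap [269 254  12  13 101] [274.0990099  260.03960396] [ 0.43080252 -0.23619642  0.12      ]
blue [274 258  18  19 190] [283.89473684 268.28947368] [ 0.45761569 -0.2355221   0.08      ]
[ 0.41845808 -0.27424173  0.        ]
[ 0.54766934 -0.27788764  0.        ]
[ 0.54962398 -0.20518919  0.        ]
(450, 774, 3)
[ 0.61707322 -0.04747283  0.        ] [array([0.252, 0.193]), array([0.983, 0.193]), array([ 0.045, -0.421]), array([ 1.182, -0.42 ])] [0.62468715 0.07876841 0.38456199]
```

View pics/crop1.png

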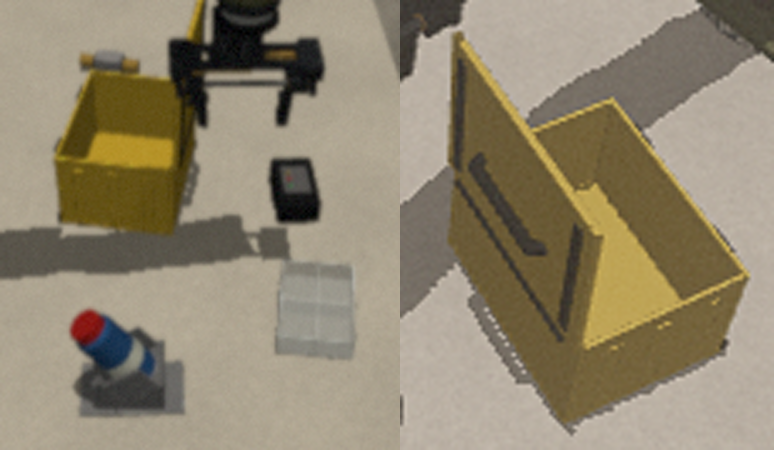

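The crop shows the rack squared nearly to the world axes, with the can leaning towards -x. The box is also nearly square, with its lid just past vertical. The wrist picture should already contain the can.

View pics/wrist0.png

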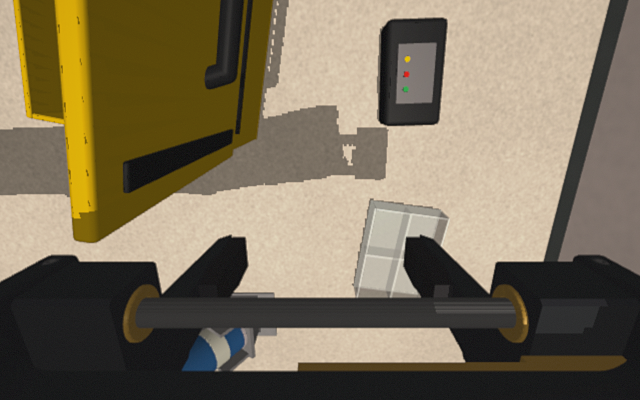

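The wrist view shows the lid edge at (90,130) and the can, partly hidden, at (220,345). I'll rise, back off in -y and turn the hand 90° so that it closes along world y.

Call:
move_arm:
  targets:
    - [[1, -50, 0, -40, 0, 0, -10], [1, -100, 0, -80, 0, 0, -20], [1, -120, -20, -110, 0, 0, -30], [1, -120, -50, -110, 0, 0, -40], [1, -120, -80, -110, 0, 0, -50], [1, -120, -110, -110, 0, 0, -60], [1, -120, -125, -110, 0, 0, -70], [1, -120, -125, -110, 0, 0, -80], [1, -120, -125, -110, 0, 0, -90], [1, -120, -125, -110, 0, 0, -90]]

```text
clock: 1.4
tool_pos: [0.4998, -0.1202, 0.3485]
eef_rot: [0.001, 1.0, 0.0, -0.0]
contact_force: [-0.3, -0.9, -0.0]
opening: 0.995
finger_force: 0.0
```

Run:
```python
from plant import r
from h import *
s=r.get_state();print(s['clock'],s['tool_pos'].round(4) if hasattr(s['tool_pos'],'round') else s['tool_pos'],s['eef_rot'],np.round(s['q'],2))
ims=[]
for n in("scene","side","wrist"):
    ci=r.camera_info(n);a=r.snapshot(n);cv2.imwrite(f"pics/{n}1.png",a[:,:,::-1]);ims.append(a)
    np.save(f"pics/{n}1.npy",ci,allow_pickle=True)
    for k,lo,hi in(("red",(0,150,60),(8,255,255)),("blue",(100,120,40),(125,255,255))):
        m,st,c=blob(a,lo,hi);print(n,k,st,c.round(1))
cv2.imwrite("pics/all1.png",np.hstack([ims[0][100:320,190:450],ims[2][:,:]][:1])[:,:,::-1])
z=np.vstack([np.hstack([cv2.resize(ims[0][80:300,220:460],(400,367)),cv2.resize(ims[1][130:310,220:400],(367,367))]),cv2.resize(ims[2],(767,479))])
cv2.imwrite("pics/all1.png",cv2.resize(z,None,fx=.7,fy=.7,interpolation=3)[:,:,::-1])
```

```text
1.4 [ 0.4998 -0.1202  0.3485] [ 1.04387008e-03  9.99999398e-01  2.18447080e-04 -2.57747855e-04] [ 0.59  0.47 -0.69  1.72  0.34  1.07  1.36]
scene red [627 197  13  24 207] [634.5 207.4]
scene blue [617 186  23  25 141] [629.5 198.1]
side red [150 100  20  11 162] [159.6 104.6]
side blue [   0  198   65   43 2099] [ 32.6 219. ]
wrist red [211  96  36  34 930] [229.  112.3]
wrist blue [213 106  47  46 884] [241.5 135.3]
```

View pics/all1.png

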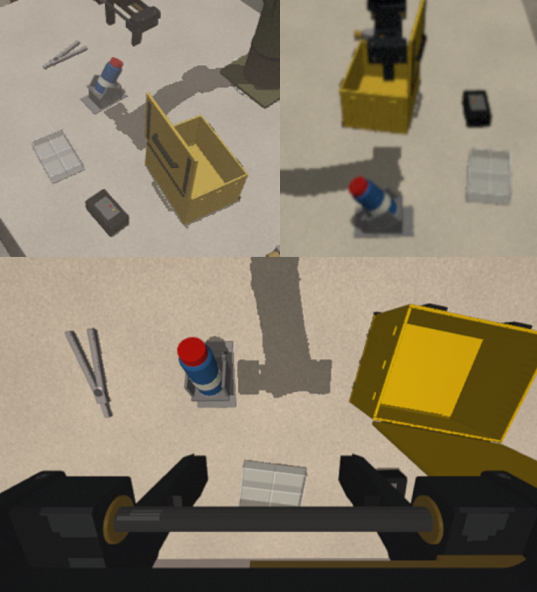

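The tiled view shows the can (wrist px about (235,125)) and the box (wrist right side) in all three cameras. Next I measure the can axis from silhouettes and view enlarged crops to pick the box corners.

```bash
cat > can.py <<'E'
from h import *
def axis_plane(img,ci,roi):
    h=cv2.cvtColor(img,cv2.COLOR_RGB2HSV)
    k=np.zeros(h.shape[:2],np.uint8);k[roi[1]:roi[3],roi[0]:roi[2]]=255
    red=(cv2.inRange(h,(0,140,50),(8,255,255))|cv2.inRange(h,(172,140,50),(180,255,255)))&k
    blue=cv2.inRange(h,(98,110,30),(128,255,255))&k
    def pts(m): y,x=np.nonzero(m);return np.c_[x,y].astype(float)
    rc=pts(red).mean(0);bc=pts(blue).mean(0);d=(bc-rc)/np.linalg.norm(bc-rc)
    for _ in range(2):
        n=np.array([-d[1],d[0]]);P=pts(red|blue)-rc;s=P@d;w=P@n
        L=s.max();mids=[]
        for a in np.arange(s.min()+2,s.min()+.6*(s.max()-s.min()),1.0):
            q=w[(s>=a-.7)&(s<a+.7)]
            if len(q)>3: mids.append((a,(q.min()+q.max())/2,q.max()-q.min()))
        M=np.array(mids);p=np.polyfit(M[:,0],M[:,1],1)
        d=d+p[0]*n;d/=np.linalg.norm(d)
    c=rc+n*np.mean(M[:,1])+d*np.mean(M[:,0])
    o,r1=ray(ci,c);_,r2=ray(ci,c+20*d)
    N=np.cross(r1,r2);N/=np.linalg.norm(N)
    return o,N,rc,bc,d,M[:,2].round(1)
E
python3 - <<'E'
from can import *
R={"scene":(300,120,350,190),"side":(255,235,330,310),"wrist":(190,80,300,200)}
pl=[]
for n,roi in R.items():
    ci=np.load(f"pics/{n}1.npy",allow_pickle=True).item();im=cv2.imread(f"pics/{n}1.png")[:,:,::-1].copy()
    o,N,rc,bc,d,w=axis_plane(im,ci,roi);pl.append((o,N,rc,bc,ci));print(n,rc,bc,d,w)
print('cap',tri([ray(p[4],p[2]) for p in pl]),'blue',tri([ray(p[4],p[3]) for p in pl]))
for i,j in((0,1),(0,2),(1,2)):
    a=np.cross(pl[i][1],pl[j][1]);s=np.linalg.norm(a);a/=s;a*=np.sign(a[2])
    z=lambda zz:np.linalg.solve(np.array([pl[i][1],pl[j][1],[0,0,1]]),[pl[i][0]@pl[i][1],pl[j][0]@pl[j][1],zz])
    print(i,j,s.round(2),a.round(3),z(.035).round(4),z(.1).round(4))
A=np.array([p[1] for p in pl]);b=np.array([p[0]@p[1] for p in pl])
for zz in(.035,.1):print(zz,np.linalg.lstsq(A[:,:2],b-A[:,2]*zz,rcond=None)[0])
w=cv2.imread("pics/wrist1.png")[20:240,410:640];s=cv2.imread("pics/scene1.png")[155:280,335:440]
cv2.imwrite("pics/crop2.png",np.hstack([cv2.resize(w,None,fx=2,fy=2,interpolation=3),cv2.resize(s,(332,440)[:2] if 0 else (340,440),interpolation=3)]))
E
```

```text
scene [318.48 132.98] [314.33333333 136.        ] [-0.81695395  0.57670291] [5.6 7.8 6.6 7.8]
side [274.19847328 260.23664122] [285.42060086 268.72532189] [0.75748397 0.65285376] [10.6 12.  12.8 12.8 12.  12.2 12.8 13.4 13.4 15.6 15.6 15.  14.8 15.
 15.  15.6 16.4 16.3 15.6 15.6]
wrist [229.12257406 112.78447395] [243.06978967 138.53919694] [0.51200254 0.85898394] [17.5 19.7 22.8 25.6 26.4 28.6 29.5 30.  30.9 31.9 32.2 32.2 33.1 32.8
 35.  35.8 35.8 37.2 38.1 38.1 37.2 38.6 38.9 38.9 38.6 38.6 38.6 38.9
 38.1 37.2 37.2 37.2 36.7 36.7 37.2 36.7 36.3 36.3 35.8 36.3 36.7 35.
 34.5]
cap (array([ 0.43097244, -0.23876872,  0.12288713]), [np.float64(0.0010606448705970087), np.float64(0.0006404296788398903), np.float64(0.001260178587054462)]) blue (array([ 0.45775675, -0.24126027,  0.10353333]), [np.float64(0.01609532594437715), np.float64(0.012939072920110872), np.float64(0.01387743493402733)])
0 1 0.99 [-0.72   0.342  0.604] [ 0.5392 -0.2914  0.035 ] [ 0.4616 -0.2545  0.1   ]
0 2 0.44 [0.653 0.519 0.552] [ 0.3147 -0.3268  0.035 ] [ 0.3916 -0.2656  0.1   ]
1 2 0.99 [-0.551 -0.008  0.834] [ 0.4889 -0.2369  0.035 ] [ 0.4459 -0.2375  0.1   ]
0.035 [ 0.49596609 -0.25929831]
0.1 [ 0.44815316 -0.24452865]
```

View pics/crop2.png

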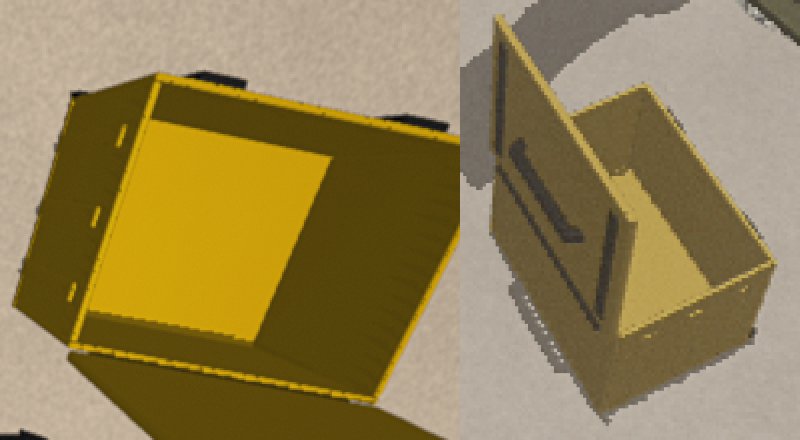

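The wrist crop shows the box rim corners at about (488,57), (446,193) and (598,221). In the scene picture they are at (391,179), (432,230) and (384,250), with the lid's top corners at (346,159) and (388,217).

Run:
```python
from h import *
C={n:np.load(f"pics/{n}1.npy",allow_pickle=True).item() for n in("scene","side","wrist")}
W,S=C["wrist"],C["scene"]
print(tri([ray(W,(488.5,57)),ray(S,(391.5,179.1))]),tri([ray(W,(598.5,221)),ray(S,(384.4,250.2))]))
w=[onz(W,p,.127) for p in((488.5,57),(446,193.5),(598.5,221))]
s=[onz(S,p,.127) for p in((391.5,179.1),(431.7,230.3),(384.4,250.2))]
for x in w+s:print(x.round(4))
print('len',np.linalg.norm(w[0]-w[1]),np.linalg.norm(w[2]-w[1]),np.linalg.norm(s[0]-s[1]),np.linalg.norm(s[2]-s[1]))
f=lambda a,b:np.degrees(np.arctan2(b[1]-a[1],b[0]-a[0]))
print('yaw',f(w[0],w[1]),f(w[1],w[2])-90,f(s[0],s[1])-90,f(s[1],s[2]))
print('ctr',(w[0]+w[2])/2,(s[0]+s[2])/2)
yaw=np.radians(f(w[1],w[2])-90);c=((w[0]+w[2])/2+(s[0]+s[2])/2)/2
ex=np.array([np.cos(yaw),np.sin(yaw),0]);ey=np.array([-ex[1],ex[0],0])
for a,sg in(((346.4,159.3),-1),((388,217.5),1)):  # ray with side plane of box
    o,d=ray(S,a);q=c+ey*.11*sg;t=((q-o)@ey)/(d@ey);X=o+d*t;h=c+ex*.085;h[2]=.1275
    v=X-h;print('lid',np.degrees(np.arctan2(v[2],-(v@ex))),np.hypot(v[2],v@ex))
```

```text
(array([0.36949994, 0.07123754, 0.12222802]), [np.float64(0.0005364704250504066), np.float64(0.0005364704250504994)]) (array([0.57221211, 0.2533713 , 0.12799399]), [np.float64(0.0018371117971590697), np.float64(0.001837111797158806)])
[0.3697 0.0691 0.127 ]
[0.534  0.0402 0.127 ]
[0.5739 0.253  0.127 ]
[0.3735 0.0737 0.127 ]
[0.4143 0.287  0.127 ]
[0.57   0.2539 0.127 ]
len 0.1668505121248833 0.21649338169386523 0.21725776705173014 0.15919621367709622
yaw -9.988499536971624 -10.625340217007036 -10.840980897510278 -12.0256603345141
ctr [0.47182504 0.16104981 0.127     ] [0.47173566 0.16377387 0.127     ]
lid 92.80375700871016 0.16781065809404824
lid 94.24704109947861 0.17324524367455962
```

The box centre is about (0.472, 0.162) with yaw −10.5° and the lid at about 93°. The can axis runs from (0.490, −0.237, 0.035) with a 35° lean. I'll go to a pre-grasp on the axis, 45 mm past the cap.

Call:
move_arm:
  targets:
    - [[1, 20, -30, 30, 0, -10, 0], [1, 50, -60, 60, 0, -20, 0], [1, 80, -90, 90, 0, -30, 0], [1, 100, -117, 120, 0, -35, 0], [1, 102, -117, 150, 0, -35, 0], [1, 102, -117, 182, 0, -35, 0], [1, 102, -117, 182, 0, -35, 0], [1, 102, -117, 182, 0, -35, 0]]

```text
clock: 2.55
tool_pos: [0.3842, -0.2404, 0.1672]
eef_rot: [-0.013, 0.981, -0.016, 0.191]
contact_force: [-0.2, -0.6, -1.5]
opening: 1.003
finger_force: 0.0
```

Run:
```python
from plant import r
from h import *
from scipy.spatial.transform import Rotation as Ro
s=r.get_state();print(np.round(s['q'],3),np.round(s['tool_pos'],4),s['clock']);M=Ro.from_quat(s['eef_rot']).as_matrix();print(M.round(3))
a=np.array([-.574,0,.819]);B=np.array([.490,-.237,.035]);
for k in(.066,):print(M.T@(B+k*a-s['tool_pos'])*1000)
a=r.snapshot("wrist");b=r.snapshot("side");cv2.imwrite("pics/g.png",np.hstack([cv2.resize(a,(480,300)),cv2.resize(b[190:340,215:375],(320,300))])[:,:,::-1])
```

```text
[ 1.194  0.755 -1.008  2.428  1.893  0.501  0.22 ] [ 0.3842 -0.2404  0.1672] 2.55
[[-0.927 -0.019  0.376]
 [-0.031  0.999 -0.026]
 [-0.375 -0.036 -0.926]]
[-33.70543347   4.90620531  97.80941675]
```

View pics/g.png

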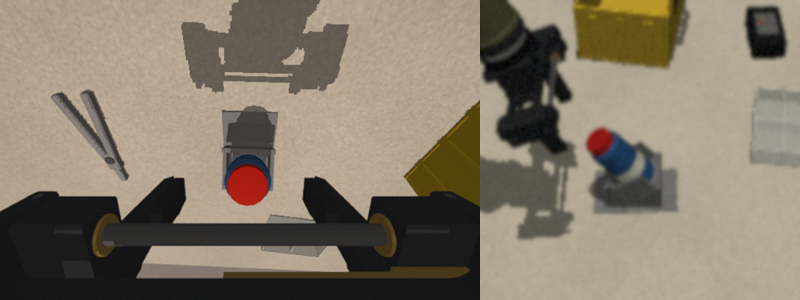

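The arm reached only about 22° of tilt there because the elbow is near its limit. The cap is centred between the fingers (wrist view, cap at (248,185)). A small step will show how it behaves further out.

Call:
move_arm:
  targets:
    - [[1, 0, 0, 25, 0, 0, 0], [1, 0, 0, 25, 0, 0, 0], [1, 0, 0, 25, 0, 0, 0]]

```text
clock: 3.02
tool_pos: [0.393, -0.24, 0.145]
eef_rot: [-0.015, 0.982, -0.016, 0.19]
contact_force: [0.3, -0.6, -0.1]
opening: 0.998
finger_force: 0.0
```

```bash
cat > st.py <<'E'
from plant import r
from h import *
from scipy.spatial.transform import Rotation as Ro
s=r.get_state();M=Ro.from_quat(s['eef_rot']).as_matrix();p=np.array(s['tool_pos'])
print(np.round(s['clock'],2),'q',np.round(s['q'],2),'p',p.round(4),'F',np.round(s['contact_force'],1),s['opening'],s['finger_force']);print(M.round(3))
def to(P,Rm=None):
    print('shift',(M.T@(np.array(P)-p)*1000).round(1),'turn',None if Rm is None else np.degrees(Ro.from_matrix(M.T@Rm).as_rotvec()).round(1))
def fr(yaw,tilt): # tool x=-X,y=Y,z=-Z, tilted outward by tilt, then yaw (deg)
    return Ro.from_euler('z',yaw,degrees=True).as_matrix()@Ro.from_euler('y',-tilt,degrees=True).as_matrix()@np.diag([-1,1,-1.])
E
python3 - <<'E'
from st import *
a=np.array([-.574,0,.819]);B=np.array([.490,-.237,.035])
for k in(.1,.066):
  for t in(35,25):to(B+.085*a+(.019+.085-.066-.019)*0*a+ (k-.085)*0*a + (a*(k-.066)) +.019*fr(0,t)[:,2],fr(0,t))
E
```

```text
3.02 q [ 1.17  0.83 -1.02  2.43  1.95  0.57  0.18] p [ 0.393 -0.24   0.145] F [ 0.3 -0.6 -0.1] 0.9975724983119629 0.0
[[-0.928 -0.023  0.373]
 [-0.035  0.999 -0.025]
 [-0.372 -0.036 -0.928]]
shift [-26.4   3.2  40.8] turn [ -1.2 -13.1   2.1]
shift [-23.1   3.3  41.2] turn [-1.4 -3.1  2. ]
shift [-34.2   3.7  73.9] turn [ -1.2 -13.1   2.1]
shift [-30.9   3.8  74.3] turn [-1.4 -3.1  2. ]
```

Call:
move_arm:
  targets:
    - [[1, -15, 2, 10, -1, -6, 1], [1, -26, 3, 20, -1, -13, 2], [1, -26, 3, 32, -1, -13, 2], [1, -26, 3, 41, -1, -13, 2], [1, -26, 3, 41, -1, -13, 2], [1, -26, 3, 41, -1, -13, 2]]

```text
clock: 3.78
tool_pos: [0.4326, -0.2376, 0.1165]
eef_rot: [-0.001, 0.954, -0.003, 0.3]
contact_force: [0.8, 0.4, -0.5]
opening: 1.001
finger_force: 0.0
```

Run:
```python
from st import *
a=np.array([-.574,0,.819]);B=np.array([.490,-.237,.035])
for t in(35,28,25):to(B+.085*a+.019*fr(0,t)[:,2],fr(0,t))
```

```text
3.78 q [ 1.25  1.1  -1.18  2.51  2.34  0.87 -0.07] p [ 0.4326 -0.2376  0.1165] F [ 0.8  0.4 -0.5] 1.0013678522599772 0.0
[[-0.82  -0.001  0.572]
 [-0.004  1.    -0.004]
 [-0.572 -0.006 -0.82 ]]
shift [-0.3  0.7 33.7] turn [-0.2 -0.1  0.2]
shift [ 2.1  0.7 33.6] turn [-0.3  6.9  0.2]
shift [ 3.   0.7 33.4] turn [-0.3  9.9  0.2]
```

Aligned. Advance 33 mm and close.

Call:
move_arm:
  targets:
    - [[1, 0, 0, 15, 0, 0, 0], [1, 0, 1, 33, 0, 0, 0], [1, 0, 1, 33, 0, 0, 0], [0.5, 0, 1, 33, 0, 0, 0], [0.5, 0, 1, 33, 0, 0, 0], [0.5, 0, 1, 33, 0, 0, 0], [0.5, 0, 1, 33, 0, 0, 0], [0.5, 0, 1, 33, 0, 0, 0]]
  newtons: 20

```text
clock: 4.78
tool_pos: [0.4511, -0.2369, 0.0891]
eef_rot: [-0.001, 0.954, -0.002, 0.3]
contact_force: [-1.8, -0.5, 0.8]
opening: 0.585
finger_force: 20.0
```

Held (51.5 mm opening). Withdraw along the axis.

Call:
move_arm:
  targets:
    - [[0.5, 0, 0, -10, 0, 0, 0], [0.5, 0, 0, -20, 0, 0, 0], [0.5, 0, 0, -30, 0, 0, 0], [0.5, 0, 0, -40, 0, 0, 0], [0.5, 0, 0, -45, 0, 0, 0], [0.5, 0, 0, -45, 0, 0, 0]]

```text
clock: 5.52
tool_pos: [0.4251, -0.2366, 0.126]
eef_rot: [-0.001, 0.954, -0.002, 0.3]
contact_force: [0.3, 0.6, -1.1]
opening: 0.584
finger_force: 20.0
```

Run:
```python
from st import *
a=r.snapshot("wrist");b=r.snapshot("side");cv2.imwrite("pics/g2.png",np.hstack([cv2.resize(a,(480,300)),cv2.resize(b[190:340,215:375],(320,300))])[:,:,::-1])
```

```text
5.52 q [ 1.27  1.08 -1.19  2.52  2.33  0.85 -0.07] p [ 0.4251 -0.2366  0.126 ] F [ 0.3  0.6 -1.1] 0.5839290606349299 19.99954225961119
[[-0.82  -0.     0.572]
 [-0.003  1.    -0.004]
 [-0.572 -0.005 -0.82 ]]
```

View pics/g2.png

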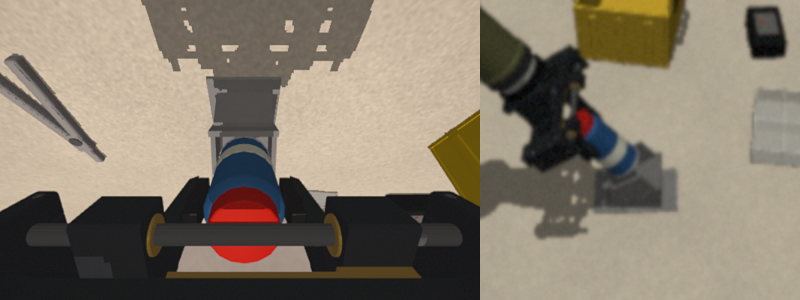

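The can is held and drawn 45 mm out of the rack. The wrist view shows its lower body clear of the cheeks at (243,140). Continue out and up.

Call:
move_arm:
  targets:
    - [[0.5, 0, 0, -10, 0, 0, 0], [0.5, 0, 0, -20, 0, 0, 0], [0.5, -20, 0, -40, 0, 0, 0], [0.5, -40, 0, -70, 0, 0, 0], [0.5, -65, 0, -100, 0, 0, 0], [0.5, -90, 0, -120, 0, 0, 0], [0.5, -90, 0, -120, 0, 0, 0]]

```text
clock: 6.5
tool_pos: [0.4313, -0.2365, 0.2783]
eef_rot: [-0.002, 0.954, -0.005, 0.301]
contact_force: [-0.1, -1.3, -2.5]
opening: 0.582
finger_force: 20.0
```

Run:
```python
from st import *
to((.46,-.14,.30),fr(0,0))
```

```text
6.5 q [ 1.35  0.57 -1.12  2.36  1.93  0.27  0.17] p [ 0.4313 -0.2365  0.2783] F [-0.1 -1.3 -2.5] 0.5820395267144373 19.999365764670074
[[-0.818  0.     0.575]
 [-0.006  1.    -0.009]
 [-0.574 -0.011 -0.818]]
shift [-36.5  96.2  -2.1] turn [-0.6 35.1  0.2]
```

Call:
move_arm:
  targets:
    - [[0.5, -10, 20, 0, 0, 9, 0], [0.5, -20, 45, 0, 0, 18, 0], [0.5, -30, 70, 0, 0, 27, 0], [0.5, -36, 96, -2, -1, 35, 0], [0.5, -36, 96, -2, -1, 35, 0], [0.5, -36, 96, -2, -1, 35, 0]]

```text
clock: 7.25
tool_pos: [0.4591, -0.1367, 0.2968]
eef_rot: [-0.006, 1.0, 0.008, -0.004]
contact_force: [-0.8, -0.8, -2.7]
opening: 0.588
finger_force: 20.0
```

Run:
```python
from st import *
a=r.snapshot("side");cv2.imwrite("pics/side3.png",a[:,:,::-1])
to((.462,.164,.25),fr(-10.5,0))
```

```text
7.25 q [ 0.88  0.62 -1.12  1.88  0.62  1.06  1.09] p [ 0.4591 -0.1367  0.2968] F [-0.8 -0.8 -2.7] 0.5884588276443551 19.99944734852761
[[-1.    -0.012 -0.007]
 [-0.012  1.     0.016]
 [ 0.007  0.016 -1.   ]]
shift [ -6.8 299.8  51.5] turn [ 0.9 -0.5 11.2]
```

Call:
move_arm:
  targets:
    - [[0.5, -1, 45, 0, 0, 0, 2], [0.5, -2, 90, 0, 0, 0, 4], [0.5, -3, 140, 0, 0, 0, 6], [0.5, -4, 190, 0, 0, 0, 8], [0.5, -5, 240, 0, 0, 0, 10], [0.5, -6, 285, 0, 1, 0, 11], [0.5, -7, 300, 10, 1, 0, 11], [0.5, -7, 300, 20, 1, 0, 11], [0.5, -7, 300, 30, 1, 0, 11], [0.5, -7, 300, 30, 1, 0, 11]]

```text
clock: 8.55
tool_pos: [0.4636, 0.1584, 0.2697]
eef_rot: [0.094, 0.996, -0.004, -0.003]
contact_force: [1.0, -0.4, -2.8]
opening: 0.586
finger_force: 20.0
```

Run:
```python
from st import *
a=r.snapshot("scene");b=r.snapshot("side");c=r.snapshot("wrist")
cv2.imwrite("pics/p.png",np.vstack([np.hstack([cv2.resize(a[120:280,300:460],(320,320)),cv2.resize(b[90:240,220:380],(320,320))]),cv2.resize(c,(640,270))[:]])[:,:,::-1])
for z in(.078,.073):to((.462,.164,z),fr(-10.5,0))
```

```text
8.55 q [ 0.16  0.62 -0.96  1.89  0.61  0.97  0.3 ] p [0.4636 0.1584 0.2697] F [ 1.  -0.4 -2.8] 0.5860073402295155 19.999429788440466
[[-0.982  0.187 -0.006]
 [ 0.187  0.982 -0.007]
 [ 0.005 -0.008 -1.   ]]
shift [  1.7   6.8 191.7] turn [-0.5 -0.3 -0.3]
shift [  1.7   6.8 196.7] turn [-0.5 -0.3 -0.3]
```

View pics/p.png

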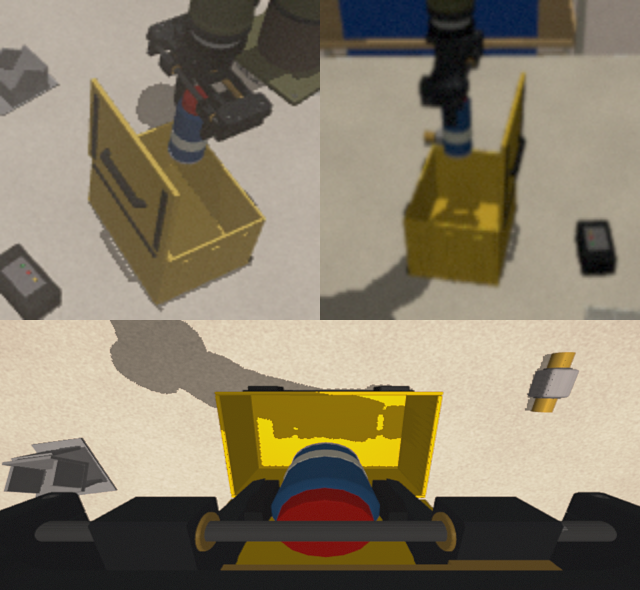

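The scene, side and wrist views show the can upright over the open box and centred in y (wrist: box edges at 217 and 441, can at 326). Lower it.

Call:
move_arm:
  targets:
    - [[0.5, 1, 4, 30, -0.5, 0, 0], [0.5, 2, 7, 70, -0.5, 0, 0], [0.5, 2, 7, 110, -0.5, 0, 0], [0.5, 2, 7, 145, -0.5, 0, 0], [0.5, 2, 7, 170, -0.5, 0, 0], [0.5, 2, 7, 184, -0.5, 0, 0], [0.5, 2, 7, 190, -0.5, 0, 0], [0.5, 2, 7, 190, -0.5, 0, 0]]

```text
clock: 9.7
tool_pos: [0.4633, 0.1671, 0.0814]
eef_rot: [0.093, 0.996, 0.002, -0.001]
contact_force: [1.1, -0.9, -2.0]
opening: 0.581
finger_force: 20.0
```

Call:
move_arm:
  targets:
    - [[0.5, 0, 0, 2, 0, 0, 0], [0.5, 0, 0, 4, 0, 0, 0], [0.5, 0, 0, 4, 0, 0, 0]]

```text
clock: 10.07
tool_pos: [0.463, 0.167, 0.0773]
eef_rot: [0.093, 0.996, 0.002, -0.001]
contact_force: [-0.4, 0.6, -1.8]
opening: 0.583
finger_force: 20.0
```

Call:
move_arm:
  targets:
    - [[0.5, 0, 0, 1.5, 0, 0, 0], [0.5, 0, 0, 3, 0, 0, 0], [0.5, 0, 0, 3, 0, 0, 0]]

```text
clock: 10.45
tool_pos: [0.4628, 0.167, 0.074]
eef_rot: [0.093, 0.996, 0.002, -0.001]
contact_force: [0.3, -1.0, -2.2]
opening: 0.584
finger_force: 20.0
```

Call:
move_arm:
  targets:
    - [[0.5, 0, 0, 1, 0, 0, 0], [0.5, 0, 0, 2, 0, 0, 0], [0.5, 0, 0, 2, 0, 0, 0]]

```text
clock: 10.82
tool_pos: [0.4631, 0.1671, 0.0725]
eef_rot: [0.093, 0.996, 0.002, -0.001]
contact_force: [0.6, 0.0, 3.3]
opening: 0.584
finger_force: 20.0
```

Force has risen by 5 N, so the can is on the floor. Release and rise straight up.

Call:
move_arm:
  targets:
    - [[0.7, 0, 0, 0, 0, 0, 0], [0.85, 0, 0, 0, 0, 0, 0], [1, 0, 0, 0, 0, 0, 0], [1, 0, 0, -15, 0, 0, 0], [1, 0, 0, -50, 0, 0, 0], [1, 0, 0, -100, 0, 0, 0], [1, 0, 0, -160, 0, 0, 0], [1, 0, 0, -220, 0, 0, 0], [1, 0, 0, -270, 0, 0, 0], [1, 0, 0, -270, 0, 0, 0]]

```text
clock: 12.08
tool_pos: [0.4647, 0.1676, 0.3456]
eef_rot: [0.093, 0.996, 0.004, 0.002]
contact_force: [0.1, -0.1, -0.9]
opening: 1.0
finger_force: 0.0
```

Run:
```python
from st import *
a=r.snapshot("scene");b=r.snapshot("side");c=r.snapshot("wrist")
cv2.imwrite("pics/p2.png",np.vstack([np.hstack([cv2.resize(a[120:280,300:460],(320,320)),cv2.resize(b[90:240,220:380],(320,320))]),cv2.resize(c,(640,270))[:]])[:,:,::-1])
cv2.imwrite("pics/wrist4.png",c[:,:,::-1]);cv2.imwrite("pics/scene4.png",a[:,:,::-1])
```

```text
12.08 q [ 0.2   0.53 -1.02  1.78  0.5   1.11  0.4 ] p [0.4647 0.1676 0.3456] F [ 0.1 -0.1 -0.9] 0.9999123378187741 0.0
[[-0.983  0.186  0.005]
 [ 0.186  0.983  0.007]
 [-0.004  0.008 -1.   ]]
```

View pics/p2.png

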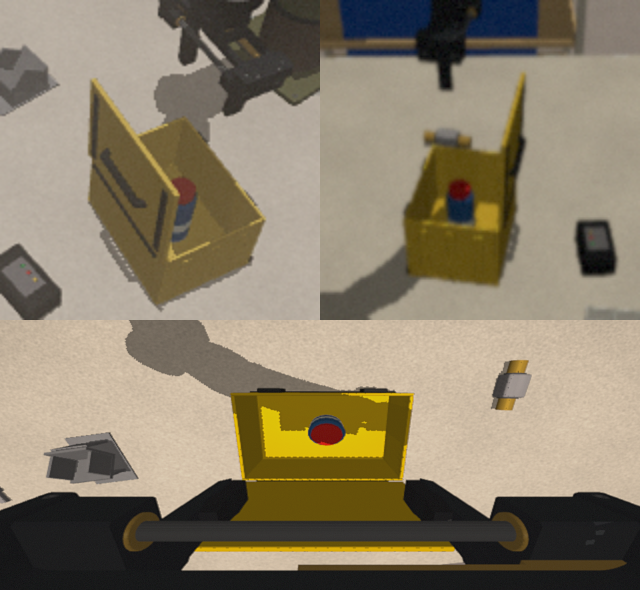

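The can stands upright and alone inside the box (wrist view at (326,430), side view at (460,200)), with the lid unmoved. Next I compute the lid push: over the lid's top, down on its outer side, then along an arc.

```bash
cat > lid.py <<'E'
from st import *
yw=np.radians(-10.5);ex=np.array([np.cos(yw),np.sin(yw),0]);Z=np.array([0,0,1.])
H=np.array([.472,.162,0])+.085*ex+.1275*Z
def P(th,rho=.135,t=.010):
    th=np.radians(th);u=-np.cos(th)*ex+np.sin(th)*Z;n=np.sin(th)*ex+np.cos(th)*Z
    return H+rho*u+(.008+t*np.sin(th))*n
E
python3 - <<'E'
from lid import *
for q in(H+.065*ex+.22*Z,H+.065*ex+.135*Z,P(94),P(90)):print(q.round(3));to(q,fr(-10.5,0))
E
```

```text
12.22 q [ 0.2   0.53 -1.02  1.78  0.5   1.11  0.4 ] p [0.4629 0.1652 0.3411] F [ 0.2 -0.7  0.1] 0.9983148737719286 0.0
[[-0.983  0.186 -0.003]
 [ 0.186  0.983  0.002]
 [ 0.004  0.001 -1.   ]]
[0.619 0.135 0.348]
shift [-159.6   -1.    -7. ] turn [ 0.1 -0.2 -0.2]
[0.619 0.135 0.262]
shift [-159.9   -1.1   78. ] turn [ 0.1 -0.2 -0.2]
[0.582 0.142 0.261]
shift [-122.2   -1.2   79.7] turn [ 0.1 -0.2 -0.2]
[0.573 0.143 0.262]
shift [-112.9   -1.2   78.2] turn [ 0.1 -0.2 -0.2]
```

Call:
move_arm:
  targets:
    - [[0, 0, 0, -15, 0, 0, 0], [0, -30, 0, -15, 0, 0, 0], [0, -80, 0, -15, 0, 0, 0], [0, -130, 0, -15, 0, 0, 0], [0, -160, -1, -10, 0, 0, 0], [0, -160, -1, 20, 0, 0, 0], [0, -160, -1, 55, 0, 0, 0], [0, -160, -1, 78, 0, 0, 0], [0, -160, -1, 78, 0, 0, 0]]
  newtons: 10

```text
clock: 13.35
tool_pos: [0.6193, 0.1349, 0.2617]
eef_rot: [0.093, 0.996, 0.001, -0.003]
contact_force: [-0.3, 0.3, 0.8]
opening: 0.015
finger_force: 0.0
```

Run:
```python
from lid import *
for th in(94,88,80,70,60,50,40,30,20,10,0):print(th,end=' ');to(P(th),fr(-10.5,0) if th==0 else None)
```

```text
13.35 q [ 0.17  0.81 -0.91  1.48  0.66  1.18  0.54] p [0.6193 0.1349 0.2617] F [-0.3  0.3  0.8] 0.015389636048527881 0.0
[[-0.983  0.185 -0.006]
 [ 0.185  0.983  0.002]
 [ 0.007  0.001 -1.   ]]
94 shift [37.4 -0.3  1. ] turn None
88 shift [51.5 -0.3 -1. ] turn None
80 shift [70.6 -0.4 -1.4] turn None
70 shift [94.6 -0.5  2. ] turn None
60 shift [117.8  -0.5   9.7] turn None
50 shift [139.4  -0.6  21.6] turn None
40 shift [158.6  -0.7  37.4] turn None
30 shift [174.8  -0.7  56.6] turn None
20 shift [187.2  -0.8  78.5] turn None
10 shift [195.3  -0.8 102.5] turn None
0 shift [198.9  -0.9 127.5] turn [ 0.  -0.4 -0.2]
```

Call:
move_arm:
  targets:
    - [[0, 20, 0, 0, 0, 0, 0], [0, 37, 0, 0, 0, 0, 0], [0, 45, 0, 0, 0, 0, 0], [0, 52, 0, -1, 0, 0, 0], [0, 61, 0, -1, 0, 0, 0], [0, 71, 0, -1, 0, 0, 0], [0, 83, 0, 0, 0, 0, 0], [0, 95, 0, 2, 0, 0, 0]]

```text
clock: 14.35
tool_pos: [0.5259, 0.153, 0.2617]
eef_rot: [0.093, 0.996, 0.001, -0.001]
contact_force: [2.1, -0.2, -0.4]
opening: 0.006
finger_force: 0.8
```

Contact force is 2 N along +x, so the lid is moving. Continue the arc.

Call:
move_arm:
  targets:
    - [[0, 12, 0, 4, 0, 0, 0], [0, 23, 0, 8, 0, 0, 0], [0, 34, 0, 14, 0, 0, 0], [0, 44, 0, 20, 0, 0, 0], [0, 54, 0, 27, 0, 0, 0], [0, 64, 0, 35, 0, 0, 0], [0, 72, 0, 45, 0, 0, 0], [0, 80, 0, 55, 0, 0, 0]]

```text
clock: 15.35
tool_pos: [0.4474, 0.1686, 0.2065]
eef_rot: [0.093, 0.996, 0.002, -0.001]
contact_force: [0.6, 0.0, 1.0]
opening: 0.001
finger_force: 0.4
```

Call:
move_arm:
  targets:
    - [[0, 6, 0, 10, 0, 0, 0], [0, 12, 0, 21, 0, 0, 0], [0, 16, 0, 33, 0, 0, 0], [0, 20, 0, 45, 0, 0, 0], [0, 22, 0, 57, 0, 0, 0], [0, 23, 0, 66, 0, 0, 0], [0, 23, 0, 66, 0, 0, 0]]

```text
clock: 16.23
tool_pos: [0.4251, 0.1726, 0.1406]
eef_rot: [0.093, 0.996, 0.001, -0.002]
contact_force: [-1.3, -0.8, -0.9]
opening: 0.004
finger_force: 0.0
```

Call:
move_arm:
  targets:
    - [[0, 0, 0, 2, 0, 0, 0], [0, 0, 0, 4, 0, 0, 0], [0, 0, 0, 5, 0, 0, 0], [0, 0, 0, 5, 0, 0, 0]]

```text
clock: 16.73
tool_pos: [0.4256, 0.1728, 0.1363]
eef_rot: [0.093, 0.996, 0.002, -0.001]
contact_force: [0.2, 0.1, -0.1]
opening: 0.004
finger_force: 0.0
```

Call:
move_arm:
  targets:
    - [[0, 0, 0, 1, 0, 0, 0], [0, 0, 0, 2, 0, 0, 0], [0, 0, 0, 2, 0, 0, 0]]

```text
clock: 17.1
tool_pos: [0.4257, 0.1728, 0.1358]
eef_rot: [0.093, 0.996, 0.001, 0.0]
contact_force: [-2.7, -3.2, 18.3]
opening: 0.006
finger_force: 9.4
```

There is a firm 18 N stop at z = 0.136, the shut-lid height. Rise clear and check numerically.

Call:
move_arm:
  targets:
    - [[0, 0, 0, -10, 0, 0, 0], [0, 0, 0, -50, 0, 0, 0], [0, 0, 0, -100, 0, 0, 0], [0, 0, 0, -160, 0, 0, 0], [0, 0, 0, -200, 0, 0, 0], [0, 0, 0, -200, 0, 0, 0]]

```text
clock: 17.85
tool_pos: [0.427, 0.1733, 0.337]
eef_rot: [0.094, 0.996, 0.003, 0.002]
contact_force: [0.2, 0.2, 0.0]
opening: 0.008
finger_force: 0.0
```

Run:
```python
from lid import *
ey=np.array([-ex[1],ex[0],0]);C=H-.085*ex;C[2]=0
for n in("scene","side"):
    ci=r.camera_info(n);a=r.snapshot(n)
    m,st,c=blob(a,(18,90,30),(35,255,255),(230,110,460,300))
    ys,xs=np.nonzero(m)
    hull=cv2.convexHull(np.c_[xs,ys].astype(np.int32))
    exp=cv2.convexHull(np.array([proj(ci,C+sx*.085*ex+sy*.11*ey+[0,0,z]) for sx in(-1,1) for sy in(-1,1) for z in(0,.1355)],np.float32))
    print(n,'seen bbox',st[:2],st[:2]+st[2:4],'shut box bbox',exp.min(0).ravel().round(1),exp.max(0).ravel().round(1),'areas',cv2.contourArea(hull),cv2.contourArea(exp))
    h=cv2.cvtColor(a,cv2.COLOR_RGB2HSV);roi=a[int(st[1]):int(st[1]+st[3]),int(st[0]):int(st[0]+st[2])]
    hh=cv2.cvtColor(roi,cv2.COLOR_RGB2HSV);print('red/blue px inside',cv2.countNonZero(cv2.inRange(hh,(0,140,50),(8,255,255))),cv2.countNonZero(cv2.inRange(hh,(100,110,40),(125,255,255))))
print(r.get_state()['clock'],r.get_state()['contact_force'])
a0=cv2.imread("pics/side1.png").astype(int);a1=r.snapshot("side")[:,:,::-1].astype(int)
for k,b in dict(tray=(348,232,384,274),pliers=(255,345,325,372),maint=(346,192,370,219)).items():
    print(k,np.abs(a0-a1).max(2)[b[1]:b[3],b[0]:b[2]].mean().round(2))
s0=cv2.imread("pics/scene1.png").astype(int);s1=r.snapshot("scene")[:,:,::-1].astype(int)
print('cleaner',np.abs(s0-s1).max(2)[280:310,442:488].mean().round(2))
```

```text
17.85 q [ 0.2   0.49 -1.05  1.88  0.49  1.05  0.34] p [0.427  0.1733 0.337 ] F [0.2 0.2 0. ] 0.008442237392571756 0.0
[[-0.982  0.186  0.004]
 [ 0.186  0.982  0.006]
 [-0.002  0.007 -1.   ]]
scene seen bbox [344 177] [433 273] shut box bbox [343.1 175.8] [433.4 272.7] areas 5356.0 5434.505173375364
red/blue px inside 0 0
side seen bbox [262 151] [319 224] shut box bbox [260.4 154.8] [317.6 223. ] areas 3362.5 3207.206784524955
red/blue px inside 0 0
17.95 [ 0.21958548  0.13278224 -0.7288146 ]
tray 5.26
pliers 5.1
maint 5.62
cleaner 2.73
```

The outline matches a shut box, and the bystanders show only noise-level change. Handing in.

```bash
python3 -c "
from plant import r
print(r.finish_job())"
```

```text
the job is handed in; nothing more can be done
None
```

The can was lowered into the toolbox until it touched the floor, then released and seen standing upright. The lid was then pushed to a firm stop at shut height, no contact was felt with the bystanders and they look unmoved, and the job was handed in at about 18 s on the clock.

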